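Drive a seated plug out of a bearing carrier with an ejector rod

TASK

Take the ejector rod from its stand, find the off-centre knock-out hole in the carrier's end plate by feel, and push the rod through it until the seated plug is driven out and drops into the catch tray below, pressing with no more than 25 N all the while. Then put the rod back upright in its stand, fully down, let go of it, and leave the other things lying about alone.

Things in the scene. Friction and masses are not known exactly. Their poses are not given: they have to be found in the camera images.
- carrier: Square aluminium bearing carrier, 70 x 70 mm, fixed to the bench: a block with a vertical 30 mm bore, from 40 to 84 mm above the bench, on four legs over a steel catch tray (78 x 78 mm, floor at 5 mm, rim at 14 mm). Origin at the middle of its underside, z up along the bore axis. Four spring plungers in its sides, 50 mm up, hold the plug; their barrels stick out 8 mm.
- carrier_top (a point): Middle of the top face of the grey round end plate (66 mm across, 10 mm thick) over the bore, 94 mm above the bench, on the bore axis. The plate is flat but for the knock-out hole: round, 13 mm, straight through, its centre 6 mm from this point in a horizontal direction that differs each time and is not measured (the plate may be bolted on at any angle). Axes: the carrier's.
- plug_mid (a point): Centre of the seated steel plug, 28 mm in diameter and long, flat top, 64 mm above the bench; its top is 16 mm below the end plate's top. About 8 to 16 N straight down breaks it loose, less slides it on; it drops free once its top has passed the plungers (rod tip about 50 mm above the bench) and then lies in the tray, centre 19 mm above the bench when upright. z: its length.
- rod_grip (a point): Centre of the ejector rod's square grip (16 x 16 mm, 44 mm tall). The rod stands upright, 0.12 kg; below the grip are a collar (20 mm diameter, 6 mm thick, underside 28 mm below this point) and a round shank, 10 mm in diameter, 55 mm long, with a small chamfer at the tip. The collar would meet the end plate with the tip 39 mm above the bench. x and y are square to the grip's faces, z up.
- rod_tip (a point): Flat lower end of the ejector rod's shank, on its axis, 83 mm below the centre of the grip. In the stand it is 5 mm above the bench.
- stand_mouth (a point): Middle of the mouth of the rod stand's hole, on its top face. The stand is a metal block, 44 x 44 mm and 50 mm high, on a 64 x 64 x 5 mm foot fixed to the bench, with one vertical round hole, 12 mm wide with a 1.5 mm chamfer and 45 mm deep, in which the rod stands on its tip.
- contactor: Contactor, 78 x 45 x 78 mm, standing behind the work; leave it alone. Origin under its centre.
- relay: Small plug-in relay, 28 x 16 x 27 mm, behind the work; leave it alone. Origin under its centre.
- tape: Roll of tape, 67 mm across, 19 mm high, behind the work; leave it alone. Origin under its centre.
- screwdriver: Screwdriver lying along the bench's front edge, 209 mm long, 26 mm thick; leave it alone. Origin under its centre.
Things that resemble listed ones, but are neither listed nor needed, are in the scene too. What is shaped like the part that bears stand_mouth but brown, green or orange is not meant.

How it is judged:
On the way, in this order (a step that is already met when the one before it is completed fails the run):
1. the rod's tip is through the knock-out hole and pushes on the plug (contact force between rod and plug above 2 N and horizontal distance between rod_tip and carrier_top below 0.011 m and z of rod_tip in the frame of carrier_top below -0.015 m), for 0.05 s.
2. the plug has dropped into the catch tray (z of plug_mid in the frame of carrier below 0.026 m and horizontal distance between plug_mid and carrier below 0.035 m), for 0.1 s.
At the end, for the whole second after the job is handed in: The plug lies still in the carrier's catch tray (its centre less than 26 mm above the carrier's underside and within 35 mm of the bore axis), and the rod stands released and still in its stand, its tip more than 40 mm below the mouth, leaning less than 0.1 rad (all of step 2 and linear speed of each of plug, rod below 0.02 m/s and horizontal distance between rod_tip and stand_mouth below 0.005 m and z of rod_tip in the frame of stand_mouth below -0.04 m and angle between rod_grip's own z axis and vertical below 0.1 rad); the robot touches nothing.
It fails at once if the rod presses on the carrier (end plate included) with more than 35 N (contact force between rod and carrier above 35 N).
It fails at once if the rod presses on the plug with more than 35 N (contact force between rod and plug above 35 N).
It fails at once if a bystander is moved by more than 20 mm (distance of any of contactor, relay, tape, screwdriver from where it was at the start of the episode above 0.02 m).
It also fails if it takes over 72 s, if anything falls off the work surface, if the arm or the gripper's body presses on something with over 40 N, if the wrist force passes 120 N, or if a joint passes its speed limit or range.

ROBOT

A 6-joint arm with a two-finger parallel gripper is mounted at the origin on a cart in front of the work surface, level with it; the furniture and walls round the work are solid. World frame = base frame: x ahead of the robot, y to its left, z up, the work surface at z = 0. Lengths are in m, angles in rad, forces in N, time in s.
With the tool pointing down it reaches from about 0.3 to 0.95 m from the base axis. Payload 3.1 kg.
Tool frame: the origin (TCP) lies on the centre line of the jaws, within the pads' length; the fingertips stand 22 mm ahead of it and the grasp point (between the pads) lies 3 mm ahead of it; x points along the fingers, z is the direction in which the jaws open and shut, and the axes are right-handed (so a half turn about x gives the same grasp; the last joint's range is limited). The gripper opens to 85 mm and grips with 20 to 120 N. Pads are 22 mm wide; open, the fingers measure 114 mm over their backs; the gripper's body (76 mm by 85 mm) begins 54 mm behind the grasp point. The pads swing forward as they close: fully open they stand 13 mm farther back than shut.
Start: joints at [1.048, 0.308, 1.634, -0, 1.2, -0.07], TCP at [0.273, 0.562, 0.253] pointing down, gripper open.
Joint ranges: [-3.06, 3.06], [-0.79, 1.96], [0.05, 2.63], [-1.19, 4.34], [0.05, 2.64], [-2.94, 2.94]. Speed limits (rad/s): [2.79, 2.79, 3.14, 3.14, 3.14, 3.14].

INTERFACE

Orientations are given as a unit quaternion [x, y, z, w].
In Python, from plant import * gives the robot as it stands. The module is installed in compiled form; this text tells all that it offers.
- The arm moves only by the tool arm_command, never from a script. Its argument "deltas" is a list of rows, each a list of 3 entries, a list of its own where there are three numbers: the shift along the tool's x, y, z in mm, then the turn, a rotation vector about the tool's x, y, z in degrees, then the finger opening in mm, from 0 to 85.4. In form: [[[dx, dy, dz], [wx, wy, wz], fingers], ...]. A call has 1 to 5 rows; each row is the pose to reach, as a shift and turn from the pose commanded when the call began, along the tool's axes at that moment; what a row does not reach only later rows make up. A row lasts 1/10 s, in which the tool goes at most 50 mm and 8.59 degrees, less where a joint would pass 70% of its speed; a pose out of reach is approached as far as the arm can. A call with a gripper value outside its range is refused whole. The fingers move at their own pace and stop on an object; "grip_force" is the grip in N (left out, the last holds). Time passes only in rows, so rows that repeat a pose let the fingers close. It gives the time, the measured TCP pose, the force and the opening at its end, in the units of the state.
- get_state(): the state, without advancing time (a new reading comes with each control period).
- camera(name): name is "side" or "top" or "wrist"; returns a dict with "pixels" (480x640x3 uint8, blue, green, red), "camera_matrix" (3x3 intrinsics, pixels), "R" (3x3) and "t" (3): a world point X has camera coordinates R X + t. Camera axes: x right, y down, z forward; pixel columns grow to the right and rows downward; lengths in m; the calibration is good to about 2 mm. The wrist camera is an equidistant fisheye: a pixel r from the principal point sees the ray r / f radians off the axis. A picture is of the moment at which its call begins. There is no depth.
- close_job(): hands the job in, once; it reports no verdict.
The state is a dict: "clock": time; "qpos": joint angles; "dq": joint speeds; "joint_torque": joint torques, N m; "tool_pos": TCP position; "ee_rot": TCP orientation; "wrist_force": force on the tool from outside, world axes, zero at the start; "wrist_torque": the same for the moment, N m; "grip_width": opening from 0.0 (shut) to 1.0 (fully open).
Only numpy, scipy, OpenCV 4.12 (cv2) and the standard library are available. Lean on these libraries where they do the work, as an engineer would, in place of code of your own. Each camera call takes 0.05 s, during which the arm holds its last target. There are 200 camera calls.

## Working session

There is one attempt and no reset: what is moved stays moved. The work goes in short steps, Python scripts to look and compute and a tool call to move; the robot and the scene stay as the last step left them, time stands still between calls to the robot, and variables do not carry over. Pictures are saved under pics/ and viewed, about 8 in all and at most 12, crops included, and the job is handed in when it is done.

Besides the shell and the picture viewer there is one more tool, called by a JSON object that holds its "method" and its "body". arm_command: Moves the arm, as the interface text tells. Its arguments: {"type":"object","properties":{"deltas":{"type":"array","items":{"type":"array"}},"grip_force":{"type":"number"}},"required":["deltas"]}

```bash
mkdir -p pics; cat > h.py <<'E'
from plant import *
import numpy as np, cv2
def snap(n,f):
    c=camera(n); cv2.imwrite('pics/'+f+'.png',c['pixels']); np.savez('pics/'+f+'.npz',**{k:np.asarray(c[k]) for k in c}); return c
def ray(c,uv,fish=False):
    K=np.asarray(c['camera_matrix']);R=np.asarray(c['R']);t=np.asarray(c['t']).ravel()
    x=(uv[0]-K[0,2])/K[0,0];y=(uv[1]-K[1,2])/K[1,1]
    if fish:
        r=np.hypot(x,y);s=np.sin(r)/r if r>1e-9 else 1;d=np.array([x*s,y*s,np.cos(r)])
    else: d=np.array([x,y,1.])
    return -R.T@t,R.T@d
def atz(c,uv,z,fish=False):
    o,d=ray(c,uv,fish);return o+d*(z-o[2])/d[2]
def proj(c,X):
    K=np.asarray(c['camera_matrix']);p=np.asarray(c['R'])@X+np.asarray(c['t']).ravel();p=K@p;return p[:2]/p[2]
def load(f): return np.load('pics/'+f+'.npz')
E
python3 - <<'E'
from h import *
for n in ('top','side'):
    c=snap(n,n+'1'); o,_=ray(c,(320,240)); print(n,o,c['camera_matrix'])
print(get_state())
E
```

```text
top [ 0.36039903 -0.11893897  0.91482356] [[469.96439666   0.         325.81018314]
 [  0.         469.96439666 241.15142384]
 [  0.           0.           1.        ]]
side [0.55665674 0.78254727 0.65895837] [[568.59097883   0.         322.90771476]
 [  0.         568.59097883 251.09997157]
 [  0.           0.           1.        ]]
{'clock': 0.1, 'qpos': array([ 1.04825176e+00,  3.08926926e-01,  1.63504428e+00, -1.62474079e-05,
        1.19971511e+00, -6.97238807e-02]), 'dq': array([-6.80922449e-04, -2.42129331e-03, -1.85972638e-03,  5.91992389e-04,
        7.62835831e-05,  6.20557193e-04]), 'joint_torque': array([-5.07775640e-04, -4.16408908e+01, -2.77643824e+01, -7.42098769e-05,
        4.09250613e-03,  6.51196942e-06]), 'tool_pos': array([0.27313338, 0.561385  , 0.25216341]), 'ee_rot': array([-0.37535295,  0.60012913,  0.37464773,  0.59882741]), 'wrist_force': array([ 0.4597604 , -0.21099688,  0.39919191]), 'wrist_torque': array([ 0.00846297, -0.00020269, -0.00352717]), 'grip_width': 1.0015584830003204}
```

View pics/top1.png

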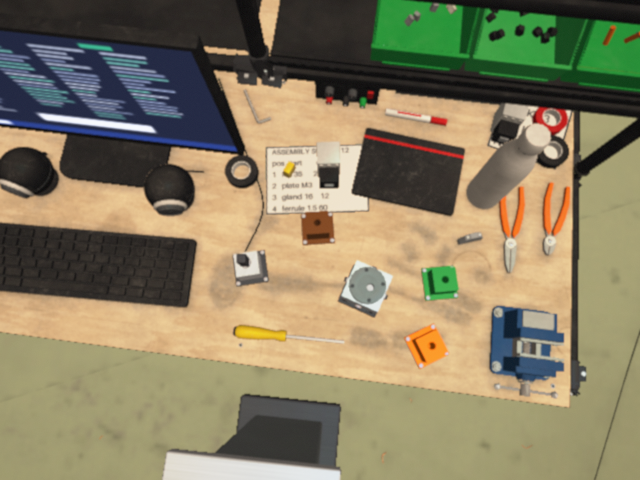

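View pics/side1.png

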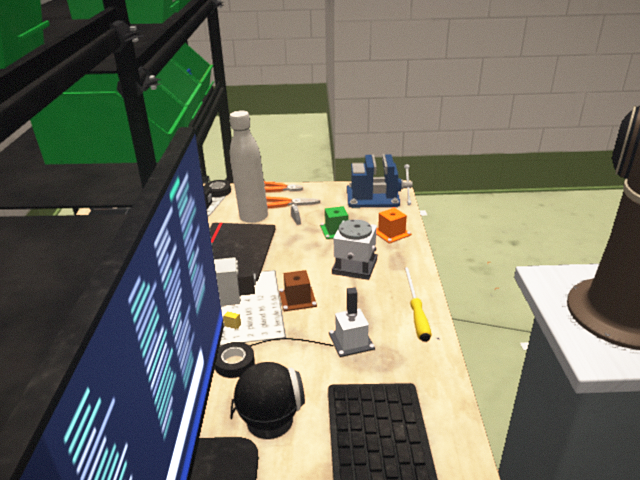

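Top view: the light-metal stand, with the rod's dark grip, is at (248,265). The brown (318,228), green (440,282) and orange (427,345) blocks are the excluded lookalikes. The carrier is at (367,288). I'll check this with enlarged crops.

```bash
python3 - <<'E'
from h import *
a=cv2.imread('pics/top1.png');b=cv2.imread('pics/side1.png')
f=lambda i,x,y,w,h:cv2.resize(i[y:y+h,x:x+w],(400,300),interpolation=cv2.INTER_CUBIC)
t=np.vstack([np.hstack([f(a,218,235,64,48),f(a,327,258,80,60)]),np.hstack([f(b,300,280,104,78),f(b,310,208,96,72)])])
cv2.imwrite('pics/c1.png',t)
E
```

```text
(no output)
```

View pics/c1.png

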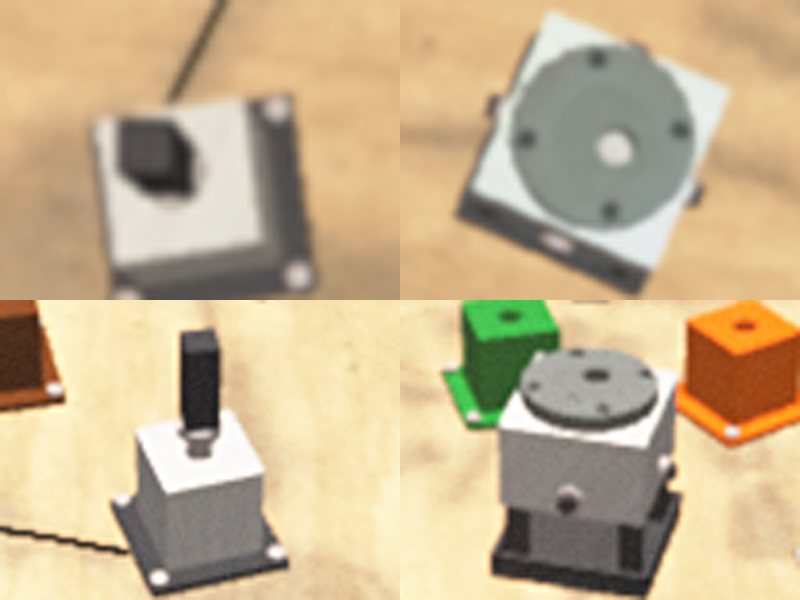

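```bash
python3 - <<'E'
from h import *
T=load('top1');S=load('side1')
for n,u,v,z in (('plate',(367.6,284.9),(355.8,227.7),.094),('hole',(370,287.6),(357.3,226),.094),('grip top',(241.5,257.9),(352,290.4),.110),('stand',(246.8,264),(351.7,319.5),.05)):
    o,d=ray(T,u);p,e=ray(S,v)
    A=np.c_[d,-e];s=np.linalg.lstsq(A,p-o,rcond=None)[0]
    print(n,atz(T,u,z)[:2].round(4),atz(S,v,z)[:2].round(4),((o+s[0]*d+p+s[1]*e)/2).round(4))
# edges dir of stand block & grip
f=lambda x,y:(218+x/6.25,235+y/6.25)
q=[atz(T,f(*k),.05)[:2] for k in((95,118),(245,100),(268,245),(113,262))]
for i in range(4):
    d=q[(i+1)%4]-q[i];print(np.linalg.norm(d).round(4),np.degrees(np.arctan2(d[1],d[0])).round(1))
q=[atz(T,f(*k),.11)[:2] for k in((118,120),(168,120))]
d=q[1]-q[0];print(np.linalg.norm(d).round(4),np.degrees(np.arctan2(d[1],d[0])).round(1))
from scipy.spatial.transform import Rotation as Ro
print(Ro.from_quat(get_state()['ee_rot']).as_matrix().round(3))
E
```

```text
plate [ 0.4756 -0.1777] [ 0.4751 -0.1691] [ 0.4753 -0.1779  0.089 ]
hole [ 0.4713 -0.1823] [ 0.4717 -0.1754] [ 0.4714 -0.1825  0.0899]
grip top [0.4987 0.046 ] [0.4989 0.054 ] [0.4989 0.0471 0.105 ]
stand [0.4984 0.0468] [0.4989 0.0543] [0.4988 0.0478 0.0447]
0.0452 -77.3
0.0448 -163.6
0.0462 102.0
0.0442 15.2
0.014 -84.3
[[-0.001 -0.899  0.437]
 [-0.002  0.437  0.899]
 [-1.     0.    -0.002]]
```

{"method": "arm_command", "body": {"deltas": [[[0,-428,-364],[0,0,0],85],[[0,-428,-364],[0,0,0],85],[[0,-428,-364],[0,0,0],85],[[0,-428,-364],[0,0,0],85],[[0,-428,-364],[0,0,0],85]]}}

```text
clock: 0.6
tool_pos: [0.3739, 0.3311, 0.2528]
ee_rot: [-0.375, 0.6, 0.375, 0.599]
wrist_force: [2.1, -0.2, -0.0]
grip_width: 0.996
```

```bash
python3 -c "
from h import *
s=get_state();print(s['clock'],s['tool_pos'],s['ee_rot'],s['qpos'])"
```

```text
0.6 [0.37391743 0.3310865  0.25281839] [-0.37529921  0.59953869  0.37514674  0.59914004] [ 6.37611992e-01  6.51959620e-02  1.92356879e+00 -1.86939645e-04
  1.15340681e+00 -4.81035952e-01]
```

{"method": "arm_command", "body": {"deltas": [[[0,-237,-201],[0,0,0],85],[[0,-237,-201],[0,0,0],85],[[0,-237,-201],[0,0,0],85],[[0,-237,-201],[0,0,0],85],[[0,-237,-201],[0,0,0],85]]}}

```text
clock: 1.1
tool_pos: [0.4747, 0.1023, 0.2531]
ee_rot: [-0.375, 0.599, 0.375, 0.599]
wrist_force: [0.7, -0.5, -0.8]
grip_width: 0.993
```

{"method": "arm_command", "body": {"deltas": [[[0,-46,-39],[0,0,0],85],[[0,-46,-39],[0,0,0],85],[[0,-46,-39],[0,0,0],85]]}}

```text
clock: 1.4
tool_pos: [0.499, 0.0475, 0.2528]
ee_rot: [-0.374, 0.6, 0.374, 0.6]
wrist_force: [-0.4, -0.3, -0.9]
grip_width: 0.998
```

```bash
python3 - <<'E'
from h import *
c=snap('wrist','w1'); s=get_state();print(s['clock'],s['tool_pos'],s['ee_rot'],s['qpos'])
K=c['camera_matrix'];print(K,ray(c,(K[0,2],K[1,2]),True))
E
```

```text
1.45 [0.49841535 0.0488955  0.2527767 ] [-0.37385269  0.60016418  0.3749365   0.59954961] [ 1.03131116e-02  6.85320739e-02  1.92009265e+00  9.35937689e-04
  1.15450820e+00 -1.10602710e+00]
[[371.64829954   0.         319.68264988]
 [  0.         371.64829954 240.97044407]
 [  0.           0.           1.        ]] (array([0.44032166, 0.07725937, 0.37255771]), array([ 0.23730685, -0.11661781, -0.96440953]))
```

View pics/w1.png

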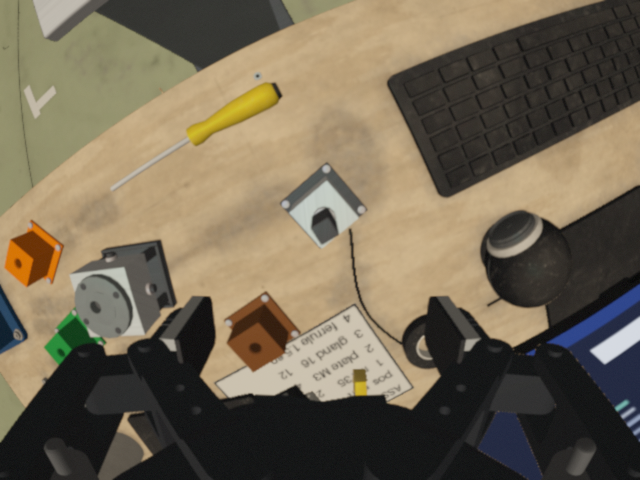

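```bash
python3 - <<'E'
from h import *
a=cv2.imread('pics/w1.png')
f=lambda x,y,w,h:cv2.resize(a[y:y+h,x:x+w],(400,400),interpolation=cv2.INTER_CUBIC)
cv2.imwrite('pics/c2.png',np.hstack([f(283,190,80,80),f(60,250,80,80)]))
E
```

```text
(no output)
```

View pics/c2.png

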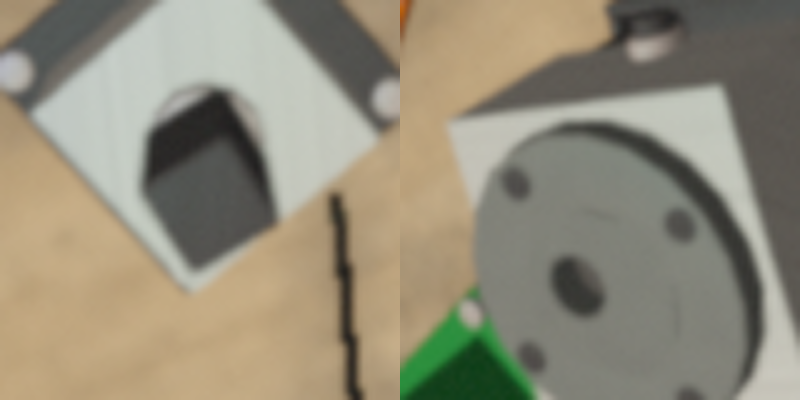

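```bash
python3 - <<'E'
from h import *
W=load('w1')
f=lambda x,y:(283+x/5,190+y/5)
q=np.array([atz(W,f(*k),.11,True)[:2] for k in((145,185),(226,138),(275,222),(193,272))])
print(q.mean(0))
for i in range(4):
    d=q[(i+1)%4]-q[i];print(np.linalg.norm(d).round(4),np.degrees(np.arctan2(d[1],d[0])).round(1))
g=lambda x,y:(60+(x-400)/5,250+y/5)
q=np.array([atz(W,f(*k),.05,True)[:2] for k in((33,112),(190,292),(378,142))]);print('stand',q,(q[0]+q[2])/2)
for n,k in(('plate',(604.5,291)),('hole',(578,286))): print(n,atz(W,g(*k),.094,True))
for k in((516,184),(690,398),(681,225),(531,357)): print(atz(W,g(*k),.094,True)[:2])
E
```

```text
[0.49980784 0.05229675]
0.0136 94.6
0.0144 3.9
0.0142 -83.8
0.0149 -178.1
stand [[0.48442626 0.02590992]
 [0.52647558 0.03625308]
 [0.51625843 0.07850242]] [0.50034235 0.05220617]
plate [ 0.47682646 -0.17152515  0.094     ]
hole [ 0.47352209 -0.17691456  0.094     ]
[ 0.45067411 -0.17693504]
[ 0.50278353 -0.1677938 ]
[ 0.47289679 -0.14584452]
[ 0.48126199 -0.19910942]
```

The crop shows the grip top at about (325,231) px, with its faces about 4.5° off the world axes. I'll turn the tool −30° about its own axis, come down part way and look again from nearer.

{"method": "arm_command", "body": {"deltas": [[[55,0,0],[-8,0,0],85],[[55,0,0],[-16,0,0],85],[[55,0,0],[-24,0,0],85],[[55,0,0],[-30,0,0],60],[[55,0,0],[-30,0,0],60]]}}

```text
clock: 1.95
tool_pos: [0.4978, 0.0511, 0.1978]
ee_rot: [-0.517, 0.482, 0.519, 0.481]
wrist_force: [-0.4, 0.5, -0.8]
grip_width: 0.704
```

```bash
python3 - <<'E'
from h import *
from scipy.spatial.transform import Rotation as Ro
c=snap('wrist','w2'); s=get_state();print(s['clock'],s['tool_pos'],s['wrist_force'],s['qpos'][5]);print(Ro.from_quat(s['ee_rot']).as_matrix().round(3))
K=c['camera_matrix'];c=dict(c)
R=np.asarray(c['R']);X=R@np.array([.4995,.0505,.11])+np.asarray(c['t']).ravel()
th=np.arctan2(np.hypot(X[0],X[1]),X[2]);u=K[0,2]+K[0,0]*th*X[0]/np.hypot(*X[:2]);v=K[1,2]+K[0,0]*th*X[1]/np.hypot(*X[:2]);print(u,v)
a=c['pixels'];x0,y0=int(u)-50,int(v)-50;print(x0,y0)
cv2.imwrite('pics/c3.png',cv2.resize(a[max(y0,0):y0+100,x0:x0+100],(600,600),interpolation=cv2.INTER_CUBIC))
E
```

```text
2.0 [0.49801187 0.05086647 0.19805906] [ 0.16772984 -0.16051467  0.24067303] -1.627877068325645
[[-0.001 -0.997 -0.071]
 [ 0.001 -0.071  0.997]
 [-1.     0.001  0.001]]
318.1013832550316 258.0707072306588
268 208
```

View pics/c3.png

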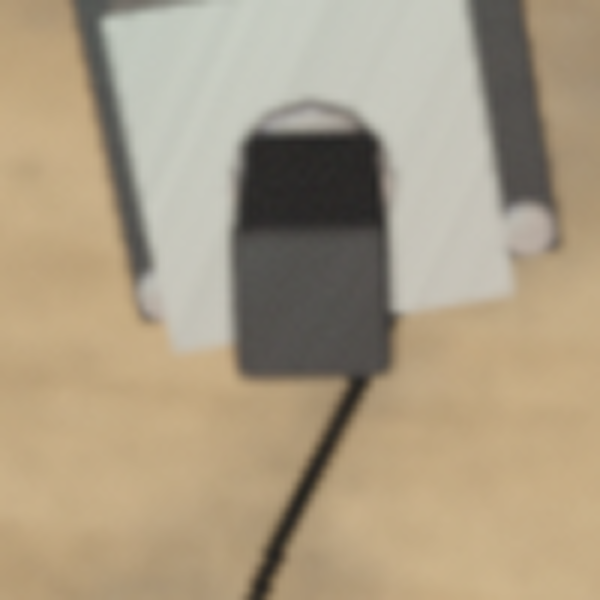

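The grip top is at (320,258) px, square to the jaws and in line with the jaw centre. Descending to grasp.

{"method": "arm_command", "body": {"deltas": [[[40,-1.5,0.3],[0,0,0],60],[[80,-1.5,0.3],[0,0,0],50],[[107,-1.5,0.3],[0,0,0],40],[[107,-1.5,0.3],[0,0,0],40]]}}

```text
clock: 2.4
tool_pos: [0.4959, 0.0503, 0.0875]
ee_rot: [-0.515, 0.484, 0.52, 0.48]
wrist_force: [-0.6, 0.2, 0.4]
grip_width: 0.47
```

{"method": "arm_command", "body": {"deltas": [[[0,0,0],[0,0,0],25],[[0,0,0],[0,0,0],20],[[0,0,0],[0,0,0],10],[[0,0,0],[0,0,0],10],[[0,0,0],[0,0,0],10]], "grip_force": 40}}

```text
clock: 2.9
tool_pos: [0.5022, 0.0499, 0.0933]
ee_rot: [0.518, -0.481, -0.516, -0.483]
wrist_force: [-0.1, 3.2, 7.3]
grip_width: 0.176
```

```bash
python3 - <<'E'
from h import *
s=get_state();print(s['clock'],s['tool_pos'],s['wrist_force'],s['wrist_torque'],s['grip_width']*85.4)
E
```

```text
2.9 [0.50223605 0.04990144 0.09332206] [-0.05838358  3.18249067  7.28893876] [0.52060094 0.04144756 0.02581713] 15.050893348863264
```

{"method": "arm_command", "body": {"deltas": [[[0,0,0],[0,0,0],10],[[0,0,0],[0,0,0],10],[[0,0,0],[0,0,0],10]], "grip_force": 80}}

```text
clock: 3.2
tool_pos: [0.5023, 0.0499, 0.0934]
ee_rot: [0.518, -0.481, -0.516, -0.483]
wrist_force: [-0.8, 2.5, 7.0]
grip_width: 0.178
```

```bash
python3 - <<'E'
from h import *
s=get_state();print(s['clock'],s['tool_pos'],s['wrist_force'],s['wrist_torque'],s['grip_width']*85.4)
E
```

```text
3.2 [0.50225867 0.04990361 0.09336143] [-0.8111956   2.52880233  6.9793233 ] [ 0.42272703  0.10838687 -0.01390311] 15.16694919280972
```

{"method": "arm_command", "body": {"deltas": [[[-5,0,0],[0,0,0],10],[[-15,0,0],[0,0,0],10],[[-25,0,0],[0,0,0],10],[[-25,0,0],[0,0,0],10]]}}

```text
clock: 3.6
tool_pos: [0.5017, 0.0497, 0.1181]
ee_rot: [0.518, -0.481, -0.517, -0.483]
wrist_force: [1.8, 2.8, -0.3]
grip_width: 0.179
```

```bash
python3 - <<'E'
from h import *
s=get_state();print(s['clock'],s['tool_pos'],s['ee_rot'],s['wrist_force'],s['wrist_torque'],s['grip_width']*85.4)
E
```

```text
3.6 [0.50167901 0.04973912 0.11806404] [ 0.51799645 -0.48113825 -0.51661978 -0.48300069] [ 1.7913584   2.75523981 -0.2879593 ] [ 0.76910463 -0.38892575 -0.02171967] 15.255155075222037
```

{"method": "arm_command", "body": {"deltas": [[[-25,0,0],[0,0,0],10],[[-60,0,0],[0,0,0],10],[[-100,0,0],[0,0,0],10],[[-100,0,0],[0,0,0],10],[[-100,0,0],[0,0,0],10]]}}

```text
clock: 4.1
tool_pos: [0.4999, 0.0488, 0.2168]
ee_rot: [0.518, -0.482, -0.517, -0.482]
wrist_force: [0.4, 0.6, -1.7]
grip_width: 0.181
```

```bash
python3 - <<'E'
from h import *
from scipy.spatial.transform import Rotation as Ro
s=get_state();print(s['clock'],s['tool_pos'],s['wrist_force'],s['wrist_torque'],s['grip_width']*85.4,s['qpos']);print(Ro.from_quat(s['ee_rot']).as_matrix().round(4))
W=snap('wrist','w3');S=snap('side','s3');snap('top','t3')
t=np.hstack([W['pixels'][180:430,220:420],cv2.resize(S['pixels'][180:380,280:440],(200,250))])
cv2.imwrite('pics/c4.png',cv2.resize(t,(800,500),interpolation=cv2.INTER_CUBIC))
E
```

```text
4.1 [0.49993576 0.0487509  0.21675812] [ 0.35308148  0.5531197  -1.68929978] [-0.01542679  0.01128792 -0.03583612] 15.418375284537376 [ 1.13090007e-02  1.12026595e-01  1.95132949e+00 -1.55982889e-03
  1.07827578e+00 -1.62967668e+00]
[[-0.000e+00 -9.975e-01 -7.090e-02]
 [-1.400e-03 -7.090e-02  9.975e-01]
 [-1.000e+00  1.000e-04 -1.400e-03]]
```

View pics/c4.png

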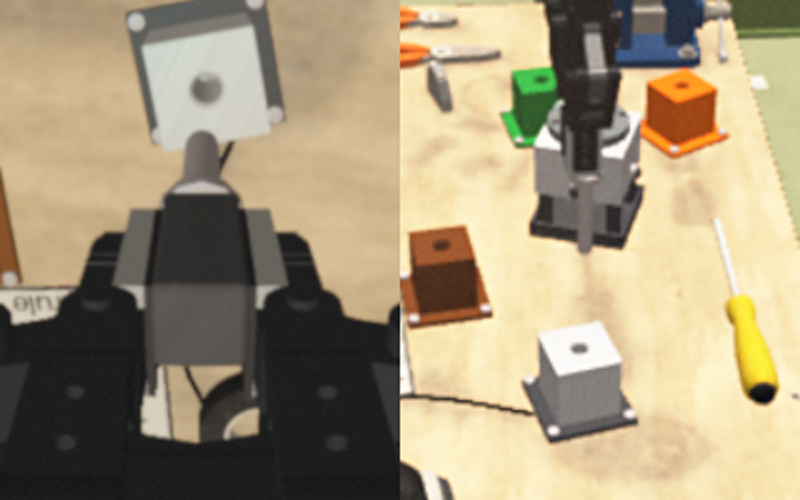

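The rod is held straight. In the crop, its tip is near (200,140) and the stand's hole is at (207,88). All three cameras agree on the plate hole relative to the rod: about (−27, −229) mm. Moving over the hole.

{"method": "arm_command", "body": {"deltas": [[[0,8,-40],[0,0,0],10],[[0,16,-85],[0,0,0],10],[[0,24,-130],[0,0,0],10],[[0,32,-175],[0,0,0],10],[[0,41,-215],[0,0,0],10]]}}

```text
clock: 4.75
tool_pos: [0.4729, -0.1695, 0.2143]
ee_rot: [-0.516, 0.483, 0.519, 0.481]
wrist_force: [1.3, -0.1, -0.3]
grip_width: 0.175
```

{"method": "arm_command", "body": {"deltas": [[[10,0,-10],[0,0,0],10],[[18,0,-10],[0,0,0],10],[[18,0,-10],[0,0,0],10],[[18,0,-10],[0,0,0],10]]}}

```text
clock: 5.15
tool_pos: [0.4746, -0.1761, 0.1969]
ee_rot: [-0.517, 0.482, 0.519, 0.481]
wrist_force: [1.0, -0.9, -1.4]
grip_width: 0.17
```

```bash
python3 - <<'E'
from h import *
s=get_state();print(s['clock'],s['tool_pos'],s['wrist_force'],s['wrist_torque'],s['qpos'][5])
W=snap('wrist','w4');S=snap('side','s4');snap('top','t4')
w=cv2.resize(W['pixels'][190:340,250:390],(400,430),interpolation=cv2.INTER_CUBIC)
x=cv2.resize(S['pixels'][180:290,305:407],(400,430),interpolation=cv2.INTER_CUBIC)
cv2.imwrite('pics/c5.png',np.hstack([w,x]))
W3=load('w3');print(atz(W3,(323.5,224),.05,True))
E
```

```text
5.15 [ 0.47461316 -0.17608229  0.19692382] [ 1.03973407 -0.88545434 -1.36885048] [-0.03537834 -0.02234378 -0.01265718] -2.085009321035843
[0.4989112  0.05162043 0.05      ]
```

View pics/c5.png

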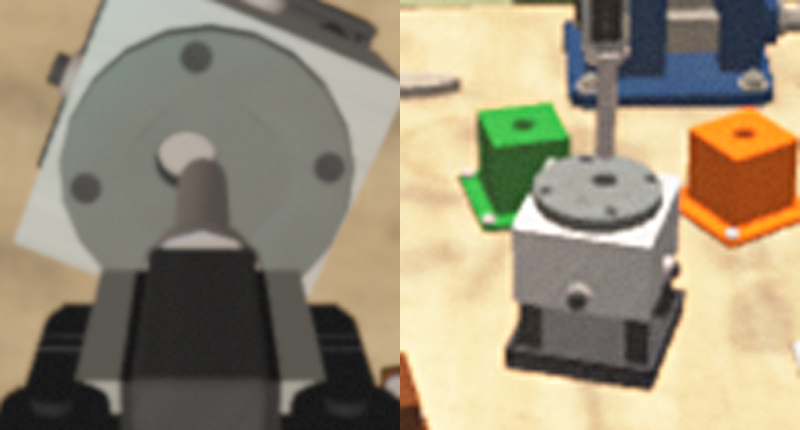

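```bash
python3 - <<'E'
from h import *
W=load('w4')
f=lambda x,y:(250+x/400*140,190+y/430*150)
h=atz(W,f(187,158),.094,True)
for t in((203,172),(203,176)):
    p=atz(W,f(*t),.1085,True);print(h,p,h-p)
c=[atz(W,f(*k),.094,True)[:2] for k in((196,57),(86,187),(329,167))];print('bolts',c,(c[1]+c[2])/2)
E
```

```text
[ 0.47274859 -0.17854291  0.094     ] [ 0.47135185 -0.17522794  0.1085    ] [ 0.00139675 -0.00331497 -0.0145    ]
[ 0.47274859 -0.17854291  0.094     ] [ 0.47220202 -0.17516517  0.1085    ] [ 0.00054658 -0.00337774 -0.0145    ]
bolts [array([ 0.45037649, -0.17818822]), array([ 0.48097818, -0.20031363]), array([ 0.47255936, -0.14728971])] [ 0.47676877 -0.17380167]
```

{"method": "arm_command", "body": {"deltas": [[[6,-0.5,-3],[0,0,0],10],[[10,-0.5,-3],[0,0,0],10],[[12,-0.5,-3],[0,0,0],10],[[12,-0.5,-3],[0,0,0],10]], "grip_force": 100}}

```text
clock: 5.7
tool_pos: [0.4756, -0.1806, 0.1857]
ee_rot: [-0.517, 0.482, 0.518, 0.482]
wrist_force: [0.6, -0.1, -1.1]
grip_width: 0.171
```

{"method": "arm_command", "body": {"deltas": [[[1,0,0],[0,0,0],10],[[2,0,0],[0,0,0],10],[[3,0,0],[0,0,0],10],[[4,0,0],[0,0,0],10],[[5,0,0],[0,0,0],10]]}}

```text
clock: 6.2
tool_pos: [0.4761, -0.1809, 0.1812]
ee_rot: [0.517, -0.482, -0.517, -0.482]
wrist_force: [0.8, -0.3, -0.9]
grip_width: 0.171
```

{"method": "arm_command", "body": {"deltas": [[[0,0.5,1.2],[0,0,0],10],[[1,0.5,1.2],[0,0,0],10],[[2,0.5,1.2],[0,0,0],10],[[3,0.5,1.2],[0,0,0],10],[[3,0.5,1.2],[0,0,0],10]]}}

```text
clock: 6.7
tool_pos: [0.4753, -0.1796, 0.1781]
ee_rot: [-0.517, 0.482, 0.518, 0.482]
wrist_force: [0.4, -0.3, -1.2]
grip_width: 0.17
```

The tip is about 4 mm below the plate face with no contact force, so it is in the hole. Continuing down.

{"method": "arm_command", "body": {"deltas": [[[2,0,0],[0,0,0],10],[[4,0,0],[0,0,0],10],[[6,0,0],[0,0,0],10],[[8,0,0],[0,0,0],10],[[10,0,0],[0,0,0],10]]}}

```text
clock: 7.2
tool_pos: [0.4754, -0.1797, 0.168]
ee_rot: [-0.517, 0.482, 0.517, 0.482]
wrist_force: [0.5, 0.7, -1.3]
grip_width: 0.17
```

{"method": "arm_command", "body": {"deltas": [[[1,0,0],[0,0,0],10],[[2,0,0],[0,0,0],10],[[3,0,0],[0,0,0],10],[[4,0,0],[0,0,0],10]]}}

```text
clock: 7.6
tool_pos: [0.476, -0.1802, 0.1653]
ee_rot: [0.518, -0.482, -0.517, -0.482]
wrist_force: [-1.4, -0.5, 6.5]
grip_width: 0.167
```

{"method": "arm_command", "body": {"deltas": [[[1,0,0],[0,0,0],10],[[2,0,0],[0,0,0],10],[[2,0,0],[0,0,0],10]]}}

```text
clock: 7.9
tool_pos: [0.476, -0.1804, 0.1636]
ee_rot: [0.518, -0.482, -0.517, -0.482]
wrist_force: [-0.7, -0.3, 4.6]
grip_width: 0.175
```

{"method": "arm_command", "body": {"deltas": [[[1,0,0],[0,0,0],10],[[1.5,0,0],[0,0,0],10]]}}

```text
clock: 8.1
tool_pos: [0.4759, -0.1806, 0.1626]
ee_rot: [0.518, -0.482, -0.517, -0.481]
wrist_force: [-3.5, -0.2, 9.9]
grip_width: 0.17
```

{"method": "arm_command", "body": {"deltas": [[[1,0,0],[0,0,0],10],[[2,0,0],[0,0,0],10],[[3,0,0],[0,0,0],10],[[4,0,0],[0,0,0],10]]}}

```text
clock: 8.5
tool_pos: [0.476, -0.1804, 0.158]
ee_rot: [0.518, -0.482, -0.517, -0.482]
wrist_force: [-1.4, -0.7, 3.2]
grip_width: 0.176
```

{"method": "arm_command", "body": {"deltas": [[[1,0,0],[0,0,0],10],[[2,0,0],[0,0,0],10],[[3,0,0],[0,0,0],10],[[4,0,0],[0,0,0],10]]}}

```text
clock: 8.9
tool_pos: [0.4757, -0.1799, 0.1528]
ee_rot: [0.518, -0.482, -0.517, -0.482]
wrist_force: [-0.8, -0.6, 3.3]
grip_width: 0.175
```

{"method": "arm_command", "body": {"deltas": [[[1.5,0,0],[0,0,0],10],[[3,0,0],[0,0,0],10],[[4.5,0,0],[0,0,0],10],[[6,0,0],[0,0,0],10],[[7.5,0,0],[0,0,0],10]]}}

```text
clock: 9.4
tool_pos: [0.4755, -0.1797, 0.1451]
ee_rot: [0.517, -0.482, -0.517, -0.482]
wrist_force: [0.1, -0.4, 4.6]
grip_width: 0.17
```

{"method": "arm_command", "body": {"deltas": [[[1.5,0,0],[0,0,0],10],[[3,0,0],[0,0,0],10],[[4.5,0,0],[0,0,0],10],[[6,0,0],[0,0,0],10],[[7,0,0],[0,0,0],10]]}}

```text
clock: 9.9
tool_pos: [0.4744, -0.1788, 0.1371]
ee_rot: [-0.516, 0.482, 0.518, 0.482]
wrist_force: [0.6, -0.1, -1.4]
grip_width: 0.177
```

{"method": "arm_command", "body": {"deltas": [[[1,0,0],[0,0,0],10],[[2,0,0],[0,0,0],10],[[3,0,0],[0,0,0],10],[[3,0,0],[0,0,0],10]]}}

```text
clock: 10.3
tool_pos: [0.4753, -0.1795, 0.135]
ee_rot: [-0.517, 0.482, 0.518, 0.482]
wrist_force: [0.6, 0.1, -0.8]
grip_width: 0.174
```

The force vanished near tip height 49 mm, so the plug has dropped. Retracting the rod and checking the tray.

{"method": "arm_command", "body": {"deltas": [[[-10,0,0],[0,0,0],10],[[-25,0,0],[0,0,0],10],[[-45,0,0],[0,0,0],10],[[-65,0,0],[0,0,0],10],[[-83,0,0],[0,0,0],10]]}}

```text
clock: 10.8
tool_pos: [0.4758, -0.1798, 0.2202]
ee_rot: [0.518, -0.482, -0.517, -0.482]
wrist_force: [0.3, -0.3, -0.9]
grip_width: 0.172
```

{"method": "arm_command", "body": {"deltas": [[[0,0,0],[0,0,0],10],[[0,0,0],[0,0,0],10]]}}

```text
clock: 11.0
tool_pos: [0.4757, -0.1798, 0.2189]
ee_rot: [0.518, -0.482, -0.517, -0.482]
wrist_force: [0.1, 0.3, -1.7]
grip_width: 0.173
```

```bash
python3 - <<'E'
from h import *
s=get_state();print(s['clock'],s['tool_pos'],s['wrist_force'])
W=snap('wrist','w5');S=snap('side','s5')
w=cv2.resize(W['pixels'][190:340,250:390],(400,430),interpolation=cv2.INTER_CUBIC)
x=cv2.resize(S['pixels'][180:290,305:407],(400,430),interpolation=cv2.INTER_CUBIC)
cv2.imwrite('pics/c6.png',np.hstack([w,x]))
E
```

```text
11.0 [ 0.47570406 -0.17980179  0.21888521] [ 0.12369521  0.30879265 -1.68477654]
```

View pics/c6.png

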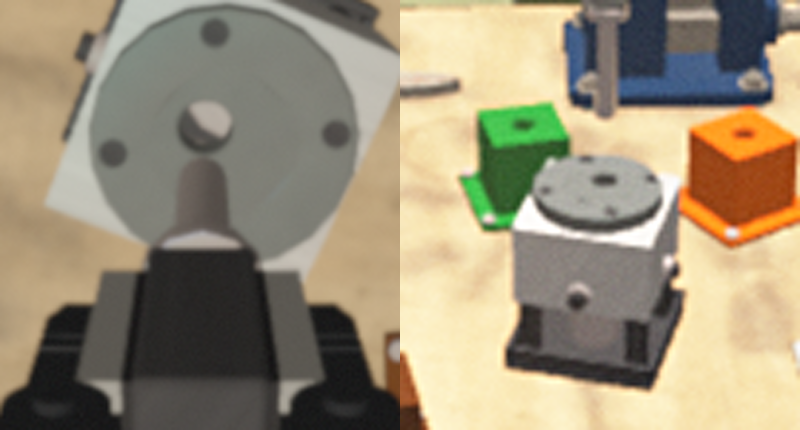

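The plate hole now looks deep and empty of the plug. The side view shows a light cylinder between the legs at (597,328) in the crop. Returning to the stand.

{"method": "arm_command", "body": {"deltas": [[[0,-8,40],[0,0,0],10],[[0,-16,85],[0,0,0],10],[[0,-24,130],[0,0,0],10],[[0,-32,175],[0,0,0],10],[[0,-43,215],[0,0,0],10]]}}

```text
clock: 11.6
tool_pos: [0.5017, 0.0398, 0.2168]
ee_rot: [-0.517, 0.483, 0.518, 0.481]
wrist_force: [0.5, -0.3, -1.6]
grip_width: 0.175
```

{"method": "arm_command", "body": {"deltas": [[[20,0,12],[0,0,0],10],[[50,0,12],[0,0,0],10],[[60,0,12],[0,0,0],10],[[60,0,12],[0,0,0],10],[[60,0,12],[0,0,0],10]]}}

```text
clock: 12.1
tool_pos: [0.5025, 0.0494, 0.1583]
ee_rot: [-0.517, 0.482, 0.517, 0.482]
wrist_force: [0.2, -0.9, -1.2]
grip_width: 0.173
```

```bash
python3 - <<'E'
from h import *
s=get_state();print(s['clock'],s['tool_pos'],s['wrist_force'])
W=snap('wrist','w6')
cv2.imwrite('pics/c7.png',cv2.resize(W['pixels'][190:340,250:390],(560,600),interpolation=cv2.INTER_CUBIC))
E
```

```text
12.1 [0.50245367 0.04936454 0.15831505] [ 0.1907304  -0.89813011 -1.15365283]
```

View pics/c7.png

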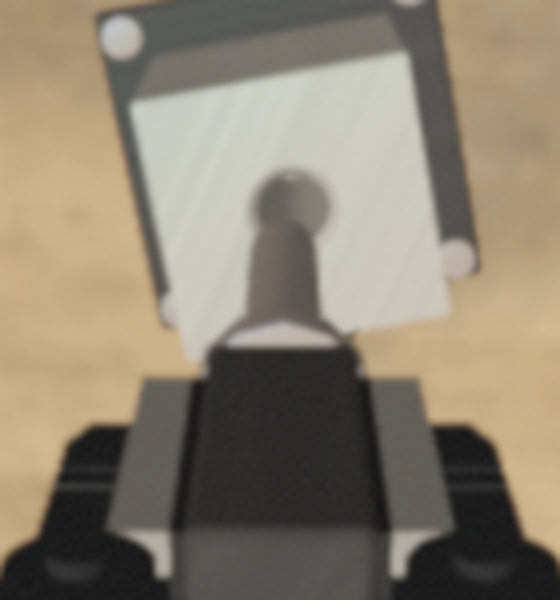

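```bash
python3 - <<'E'
from h import *
W=load('w6'); f=lambda x,y:(250+x/4,190+y/4)
h=atz(W,f(291,206),.05,True)
for t in((284,240),(284,245)): print(h-atz(W,f(*t),.0699,True))
print([atz(W,f(*k),.05,True)[:2] for k in((250,206),(332,206))])
E
```

```text
[ 0.00025918  0.0012016  -0.0199    ]
[-0.00050285  0.00114716 -0.0199    ]
[array([0.50009235, 0.044727  ]), array([0.4991754 , 0.05774382])]
```

{"method": "arm_command", "body": {"deltas": [[[5,0,1.1],[0,0,0],10],[[12,0,1.1],[0,0,0],10],[[16,0,1.1],[0,0,0],10],[[16,0,1.1],[0,0,0],10]]}}

```text
clock: 12.55
tool_pos: [0.5015, 0.0508, 0.1415]
ee_rot: [-0.517, 0.482, 0.518, 0.482]
wrist_force: [0.7, 0.4, -1.3]
grip_width: 0.172
```

{"method": "arm_command", "body": {"deltas": [[[1.5,0,0],[0,0,0],10],[[3,0,0],[0,0,0],10],[[4.5,0,0],[0,0,0],10],[[6,0,0],[0,0,0],10]]}}

```text
clock: 12.95
tool_pos: [0.5023, 0.0509, 0.1363]
ee_rot: [0.517, -0.482, -0.517, -0.482]
wrist_force: [-0.6, 0.2, -0.9]
grip_width: 0.174
```

{"method": "arm_command", "body": {"deltas": [[[3,0,0],[0,0,0],10],[[6,0,0],[0,0,0],10],[[9,0,0],[0,0,0],10],[[12,0,0],[0,0,0],10]]}}

```text
clock: 13.35
tool_pos: [0.5022, 0.0509, 0.1239]
ee_rot: [-0.517, 0.482, 0.517, 0.482]
wrist_force: [0.6, 0.6, -0.4]
grip_width: 0.172
```

{"method": "arm_command", "body": {"deltas": [[[4,0,0],[0,0,0],10],[[8,0,0],[0,0,0],10],[[12,0,0],[0,0,0],10],[[16,0,0],[0,0,0],10]]}}

```text
clock: 13.75
tool_pos: [0.5022, 0.0509, 0.1079]
ee_rot: [-0.517, 0.482, 0.517, 0.482]
wrist_force: [0.2, 0.8, -1.5]
grip_width: 0.171
```

{"method": "arm_command", "body": {"deltas": [[[3,0,0],[0,0,0],10],[[6,0,0],[0,0,0],10],[[9,0,0],[0,0,0],10],[[11,0,0],[0,0,0],10]]}}

```text
clock: 14.15
tool_pos: [0.5022, 0.0509, 0.097]
ee_rot: [-0.517, 0.482, 0.517, 0.482]
wrist_force: [-0.3, 0.8, 0.1]
grip_width: 0.173
```

{"method": "arm_command", "body": {"deltas": [[[1,0,0],[0,0,0],10],[[2,0,0],[0,0,0],10],[[3,0,0],[0,0,0],10],[[4,0,0],[0,0,0],10],[[4,0,0],[0,0,0],10]]}}

```text
clock: 14.65
tool_pos: [0.5024, 0.0509, 0.0935]
ee_rot: [0.517, -0.482, -0.517, -0.482]
wrist_force: [0.1, -0.5, 1.5]
grip_width: 0.174
```

Bottom contact came at the expected height. Releasing slowly, then lifting.

{"method": "arm_command", "body": {"deltas": [[[0,0,0],[0,0,0],20],[[0,0,0],[0,0,0],28],[[0,0,0],[0,0,0],40],[[0,0,0],[0,0,0],50],[[0,0,0],[0,0,0],50]], "grip_force": 20}}

```text
clock: 15.15
tool_pos: [0.5023, 0.0509, 0.0933]
ee_rot: [0.517, -0.482, -0.517, -0.482]
wrist_force: [-0.2, -0.5, -0.9]
grip_width: 0.588
```

{"method": "arm_command", "body": {"deltas": [[[-10,0,0],[0,0,0],50],[[-30,0,0],[0,0,0],50],[[-60,0,0],[0,0,0],50],[[-100,0,0],[0,0,0],50],[[-120,0,0],[0,0,0],50]]}}

```text
clock: 15.65
tool_pos: [0.5042, 0.051, 0.2175]
ee_rot: [0.519, -0.481, -0.516, -0.483]
wrist_force: [0.9, 0.4, 0.7]
grip_width: 0.586
```

{"method": "arm_command", "body": {"deltas": [[[0,0,0],[0,0,0],50],[[0,0,0],[0,0,0],50],[[0,0,0],[0,0,0],50]]}}

```text
clock: 15.95
tool_pos: [0.501, 0.0509, 0.212]
ee_rot: [-0.517, 0.483, 0.518, 0.481]
wrist_force: [0.2, -0.2, -0.1]
grip_width: 0.587
```

```bash
python3 - <<'E'
from h import *
s=get_state();print(s['clock'],s['tool_pos'],s['wrist_force'])
W=snap('wrist','w7');S=snap('side','s7')
w=cv2.resize(W['pixels'][180:380,240:400],(400,500),interpolation=cv2.INTER_CUBIC)
x=cv2.resize(S['pixels'][200:360,280:408],(400,500),interpolation=cv2.INTER_CUBIC)
cv2.imwrite('pics/c8.png',np.hstack([w,x]))
E
```

```text
15.95 [0.50102717 0.05086864 0.21197043] [ 0.17766951 -0.19824116 -0.11337376]
```

View pics/c8.png

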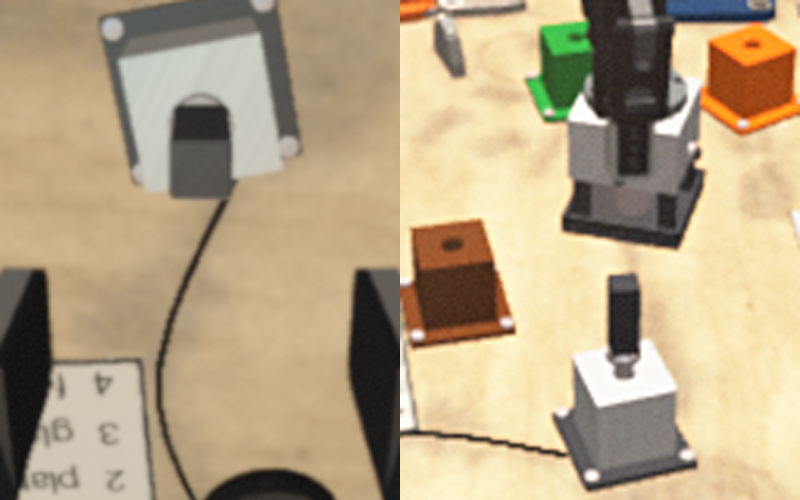

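The rod stands upright in the light-metal stand, with its collar just above the block as at the start. The plug shows in the tray at (630,205) in the side crop, and the gripper is clear of everything. Handing in.

```bash
python3 -c "
from plant import *
print(close_job())"
```

```text
the job is handed in; nothing more can be done
None
```

I pushed the plug out through the knock-out hole, put the rod back in its stand and let go of it, then handed the job in at about 16 s. The hand-in reports no verdict, so success here rests on my own checks.

- **Finding the hole:** I aimed from the camera images and the tip went into the hole on the first try. The force readings showed no contact until the plug, so I never had to search by feel.
- **Driving the plug out:** The wrist readings between moves peaked at about 10 N, roughly 11 N with the rod's weight. The force dropped away with the tip about 49 mm above the bench, where the plug should fall free.
- **Plug in the tray:** After the push, the hole looked deep and empty. The side view showed a light cylinder between the carrier's legs. It is small in that picture, so I judged the plug's place by eye and did not measure it.
- **Rod in the stand:** It touched bottom at the same height it was picked up from (TCP at 93.5 mm). It stands upright in the last pictures, with the fingers open and lifted clear.
- **Camera disagreement:** The top view put points about 5 mm off in y from the wrist view, and 7 to 9 mm off from the side view. I aimed by distances relative to the rod, where all three agreed to about 1 mm.
- **Bystanders:** I sent no move near them and felt no unexpected contact, but I did not measure their positions again at the end.

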